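# Clamp a valve block in the cam-lever fixture

## Robot

A 6-joint arm with a two-finger parallel gripper is mounted at the origin on the work surface. World frame = base frame: x ahead of the robot, y to its left, z up, the work surface at z = 0. Lengths are in m, angles in rad, forces in N, time in s.
With the tool pointing down it reaches from about 0.3 to 0.875 m from the base axis. Payload 6.4 kg.
Tool frame: the origin (TCP) lies between the finger pads; the fingertips stand 25 mm ahead of it and the grasp point (between the pads) lies 6 mm ahead of it; y points along the fingers, x is the direction in which the jaws open and shut, and the axes are right-handed (so a half turn about y gives the same grasp; the last joint's range is limited). The gripper opens to 88 mm and grips with 3 to 60 N. Pads are 18 mm wide; open, the fingers measure 123 mm over their backs; the gripper's body (75 mm by 187 mm) begins 45 mm behind the grasp point.
Start: joints at [-1.377, 0.181, 1.607, -0, 1.354, -0.206], TCP at [0.224, -0.53, 0.264] pointing down, gripper open.
Joint ranges: [-2.99, 2.99], [-0.89, 2.07], [0.3, 2.58], [-1.14, 4.28], [0, 2.63], [-3.12, 3.12]. Speed limits (rad/s): [2.57, 2.57, 3.01, 3.14, 3.14, 3.14].

## Interface

Orientations are given as a 3x3 rotation matrix whose columns are the frame's x, y, z axes.
In Python, from cell import monitor, read_camera, get_calibration, robot gives the robot as it stands.
- The arm moves only by the tool send_rows, never from a script. Its arguments are lists of equal length, an entry for each row: "fingers": the closure, from -1 (fully open) to 1 (shut); "slide": the shift along the tool's x, y, z in m, a list of three; "twist": the turn about the tool's y in rad. A call has 1 to 20 rows; each row shifts and turns the commanded pose from where the row before left it, along the tool's axes as they then stand; what a row does not reach is not made up. A row lasts 1/10 s, in which the tool goes at most 50 mm and 8.59 degrees, less where a joint would pass 70% of its speed; a pose out of reach is approached as far as the arm can. A call is refused whole if a number of a shift passes 0.05 or a number of a turn 0.15, either way. A call with a gripper value outside its range is refused whole. The fingers move at their own pace and stop on an object; the grip force is fixed at half the most. Time passes only in rows, so rows that do not move let the fingers close. It gives the time, the measured TCP pose, the force and the opening at its end, in the units of the state.
- monitor.get_obs(): the state, without advancing time (a new reading comes with each control period).
- read_camera(name): name is "scene" or "top"; returns the picture (400x640x3 uint8, blue, green, red); there is no depth.
- get_calibration(name): a dict with "intrinsics" (3x3 intrinsics, pixels), "k1" (the pictures are not rectified: a ray, as slopes to the right and down, at radius r is drawn at 1 + k1 r^2 times it, then the intrinsics apply), "R" (3x3) and "t" (3): a world point X has camera coordinates R X + t. Camera axes: x right, y down, z forward; pixel columns grow to the right and rows downward; lengths in m; the calibration is good to about 2 mm. A picture is of the moment at which its call begins. get_calibration takes no time and is no camera call.
- robot.hand_in(): hands the job in, once; it reports no verdict.
The state is a dict: "clock": time; "joint_pos": joint angles; "qd": joint speeds; "joint_efforts": joint torques, N m; "eef_pos": TCP position; "tcp_rot": TCP orientation; "force": force on the tool from outside, world axes, zero at the start; "torque": the same for the moment, N m; "grip_width": finger opening in m.
Only numpy, scipy, OpenCV 4.12 (cv2) and the standard library are available. Lean on these libraries where they do the work, as an engineer would, in place of code of your own. Each camera call takes 0.05 s, during which the arm holds its last target. There are 200 camera calls.

## Task

Stand the aluminium valve block on the bed of the blue fixture, between the side rail and the orange shoe, and slide it gently back until it is flush against the backstop's black pad and has pushed the feeler pin fully in. Only then swing the red-knobbed cam lever over until it snaps past centre to the end of its swing and clamps the block. Never ram the backstop or force the lever, let go of everything at the end, and leave the other things on the bench alone.

Things in the scene. Friction and masses are not known exactly. Their poses are not given: they have to be found in the camera images.
- valve_block: Loose aluminium block, 70 (its x) x 44 (its y) x 60 mm tall, about 0.5 kg, dark and brass plugs flush in its top; origin at the centre of its underside, z up. Starts upright on the table left of the fixture. Either end may face the backstop. Grip it across its 44 mm width with the fingertips 22 mm or more above its underside, to clear rail and shoe.
- fixture: Blue base plate bolted to the table, 15 mm thick (its top is the bed), x -130..+120, y -120..+50 mm in its frame. Origin on the table under the middle of the channel; x runs along the channel to the backstop, y to the left, z up. The channel is open above and at -x; its room is y -28..+25. The block's 70 mm side lies along x; set it down at x = -35, y = -1.5 mm, then slide to +x.
- rail_end (a point): Near (-x) end of the steel side rail, at its inner face on the bed: x = -95, y = +25, z = 15 mm in the fixture's frame. The rail runs 150 mm to +x and rises 18 mm above the bed. The block is clamped against it; with the lever open there are 53 mm between rail and shoe.
- backstop: Fixed dark base at the channel's +x end, 30 x 50 x 12 mm, origin at the centre of its underside (x 100, y 0, z 15 mm in the fixture's frame). On it a yellow slide with a black pad 32 wide, 5 to 43 mm above the bed. The pad's face stands 38 to 68 mm from this origin to -x: set differently every time, not measured; feel for it. Pad sprung, 5 N/mm over 3 mm, then solid; over 20 N is ramming.
- seat_pin (a joint): Orange feeler pin, 8 mm across, in the middle of the backstop's pad, 30 mm above the bed: 0 = standing 5 mm proud of the pad, 0.005 m = pushed in flush with the pad, i.e. the block touches the pad. Its spring is very soft (0.3 N).
- shoe: Orange clamp shoe, 24 wide (x) x 10 (y) x 18 mm tall, origin at the middle of its rear face, on the bed; its front face is 10 mm towards fixture +y. It is driven to +y by the cam lever, at most 16 mm from its open place, through a 5 N/mm spring. It presses the block against the rail.
- cam_lever (a joint): Lever angle, rad: 0 = open, handle to fixture -y leaning 0.2 rad to +x; grows clockwise from above (knob goes to -x, then +y). Stiffens up to its dead centre near 1.45, then snaps by itself to its end at 1.83 (handle to -x, near parallel to the channel) and stays. Let go earlier, it swings back. Starts at 0 to 0.15. Takes 5 to 10 N at the knob.
- lever_flex (a joint): How far the lever's spring-steel arm is bent, rad: 0 = unloaded, positive when the knob is pushed towards closing; 0.004 rad per N at the knob (normal closing bends it by 0.02 to 0.04). Beyond 0.1 rad either way (25 N at the knob) the lever is being forced, as when pushed on hard at its end stop. Adds to the angle of joint cam_lever to give the direction of the arm.
- cam_pivot (a point): Point on the lever's vertical pivot axis, 25 mm above the bed, at x = 5, y = -85 mm in the fixture's frame (axes as the fixture's).
- lever_knob (a point): Centre of the top of the red upright knob at the lever's end: 20 mm across, 34 mm tall, its top 64 mm above the bed, 110 mm from the pivot axis; the 10 mm thick steel lever arm lies under it (20 to 30 mm above the bed).
- oil_can: Bystander: red can, 60 mm across, 120 mm tall, origin at its underside. Leave alone.
- carton: Bystander: cardboard box, 90 x 70 x 50 mm, origin at its underside. Leave alone.
- bearing: Bystander: steel ball bearing, 60 mm across, 18 mm tall, origin at its underside. Leave alone.
- screwdriver: Bystander: screwdriver lying on the table, along its own x. Leave alone.
- mug: Bystander: blue mug, 76 mm across, 85 mm tall, origin at its underside. Leave alone.
- jar: Bystander: glass jar with yellow cap, 56 mm across, 70 mm tall, origin at its underside. Leave alone.
- pipe_cap: Bystander: brass pipe cap, 52 mm across, 30 mm tall, origin at its underside. Leave alone.
Not all that is in view belongs to the job. Several things look just like the valve_block: the one meant starts nearest to the robot's base.

How it is judged:
By the outcome, as a careful person would: the job done as asked, in the order asked, and still so for the second after the job is handed in, with the robot touching nothing.
It also fails if it takes over 69 s, if anything falls off the work surface, if the arm or the gripper's body presses on something with over 40 N, if the wrist force passes 120 N, or if a joint passes its speed limit or range.

## Working session

There is one attempt and no reset: what is moved stays moved. The work goes in short steps, Python scripts to look and compute and a tool call to move; the robot and the scene stay as the last step left them, time stands still between calls to the robot, and variables do not carry over. Pictures are saved under pics/ and viewed, about 8 in all and at most 12, crops included, and the job is handed in when it is done.

Besides the shell and the picture viewer there is one more tool, called after "Emit:" by a JSON object that holds its "op" and its "data", one argument or row to a line. send_rows: Moves the arm, as the interface text tells. Its arguments: {"type":"object","properties":{"fingers":{"type":"array"},"slide":{"type":"array"},"twist":{"type":"array"}},"required":["fingers","slide","twist"]}

```bash
mkdir -p pics; ls; python3 - <<'E'
from cell import monitor, read_camera, get_calibration, robot
import cv2,numpy as np
np.set_printoptions(precision=4,suppress=True)
for n in("scene","top"):
    cv2.imwrite(f"pics/{n}0.png",read_camera(n)); c=get_calibration(n); print(n,c, -np.array(c["R"]).T@c["t"])
print(monitor.get_obs())
E
```

```text
pics
scene {'intrinsics': array([[388.1559,   0.    , 316.2416],
       [  0.    , 388.1559, 198.1612],
       [  0.    ,   0.    ,   1.    ]]), 'k1': -0.040957023360475166, 'R': array([[ 0.5593,  0.8289,  0.0113],
       [ 0.6079, -0.4008, -0.6854],
       [-0.5636,  0.3903, -0.728 ]]), 't': array([-0.3563, -0.2505,  1.5136])} [ 1.2046 -0.3957  0.9343]
top {'intrinsics': array([[483.9223,   0.    , 317.7482],
       [  0.    , 483.9223, 197.9289],
       [  0.    ,   0.    ,   1.    ]]), 'k1': 0.025329695536433626, 'R': array([[ 0.0253, -0.9997,  0.0003],
       [-0.9869, -0.025 , -0.1595],
       [ 0.1595,  0.0037, -0.9872]]), 't': array([0.0637, 0.5337, 1.6308])} [0.265 0.071 1.695]
{'clock': 0.1, 'joint_pos': array([-1.3773,  0.1815,  1.6079, -0.    ,  1.3538, -0.2063]), 'qd': array([ 0.0012,  0.0007, -0.0017,  0.0002, -0.    ,  0.0005]), 'joint_efforts': array([  0.0004, -43.4816, -34.27  ,   0.0704,   0.034 ,  -0.    ]), 'eef_pos': array([ 0.2237, -0.5292,  0.2629]), 'tcp_rot': array([[ 0.3892, -0.0003,  0.9212],
       [-0.9212,  0.0015,  0.3892],
       [-0.0015, -1.    ,  0.0003]]), 'force': array([ 0.1267, -0.6681,  0.4648]), 'torque': array([ 0.0112, -0.018 ,  0.0247]), 'grip_width': 0.08832646394735523}
```

View pics/scene0.png

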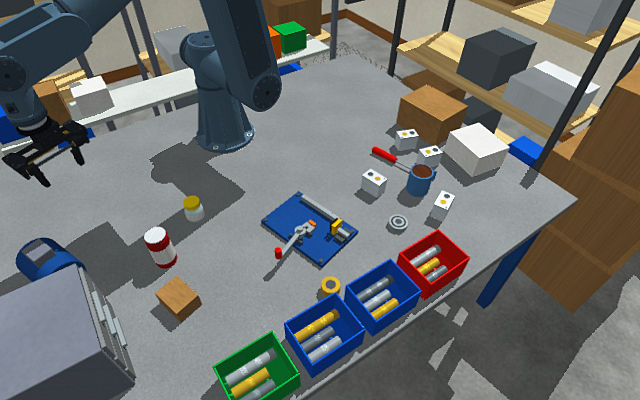

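View pics/top0.png

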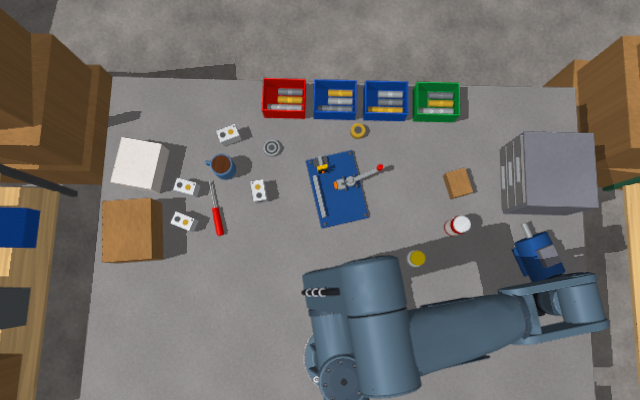

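The scene view shows the fixture at about (310,230), blocks at (406,139), (430,155), (374,182) and (444,205), and the robot at upper left. The top view shows the fixture at (338,190) with its backstop end up (323,160), the knob at (380,167), and look-alike blocks at (228,133), (186,186), (183,221) and (259,190). Next I measure distances.

```bash
cat > h.py <<'E'
import cv2,numpy as np
from scipy.optimize import brentq
from cell import monitor, read_camera, get_calibration, robot
np.set_printoptions(precision=4,suppress=True)
C={n:get_calibration(n) for n in("scene","top")}
def K(n): return np.array(C[n]["intrinsics"]),np.array([C[n]["k1"],0,0,0,0.])
def ray(n,uv):
    c=C[n];k,d=K(n);p=cv2.undistortPoints(np.float64(uv).reshape(-1,1,2),k,d).reshape(-1,2)
    R=np.array(c["R"]);v=np.c_[p,np.ones(len(p))]@R
    return -R.T@c["t"],v
def onz(n,uv,z):
    o,v=ray(n,uv);return o+v*((z-o[2])/v[:,2])[:,None]
def proj(n,X):
    c=C[n];k,d=K(n);R=np.array(c["R"])
    return cv2.projectPoints(np.float64(X).reshape(-1,1,3),cv2.Rodrigues(R)[0],np.float64(c["t"]),k,d)[0].reshape(-1,2)
def tri(uvs):
    A=0;b=0
    for n,uv in uvs.items():
        o,v=ray(n,uv);v=v[0]/np.linalg.norm(v[0]);P=np.eye(3)-np.outer(v,v);A=A+P;b=b+P@o
    return np.linalg.solve(A,b)
E
python3 - <<'E'
from h import *
print(onz("top",[(228,133),(186,186),(183,221),(259,190)],.06))
P=onz("top",[(228,133),(186,186),(183,221),(259,190)],.06)
print("r",np.hypot(P[:,0],P[:,1]), "scene px",proj("scene",P))
t=cv2.imread("pics/top0.png");s=cv2.imread("pics/scene0.png")
a=cv2.resize(t[135:235,170:400],None,fx=3.4,fy=3.4,interpolation=cv2.INTER_CUBIC)
b=cv2.resize(s[120:275,250:460],None,fx=3.4,fy=3.4,interpolation=cv2.INTER_CUBIC)
cv2.imwrite("pics/ct.png",a);cv2.imwrite("pics/cs.png",b)
E
```

```text
[[0.7509 0.3964 0.06  ]
 [0.5591 0.5299 0.06  ]
 [0.4384 0.5317 0.06  ]
 [0.5516 0.2793 0.06  ]]
r [0.8491 0.7703 0.6891 0.6182] scene px [[442.6148 200.0811]
 [428.7475 151.5688]
 [405.5659 133.7265]
 [372.6131 177.2847]]
```

View pics/ct.png

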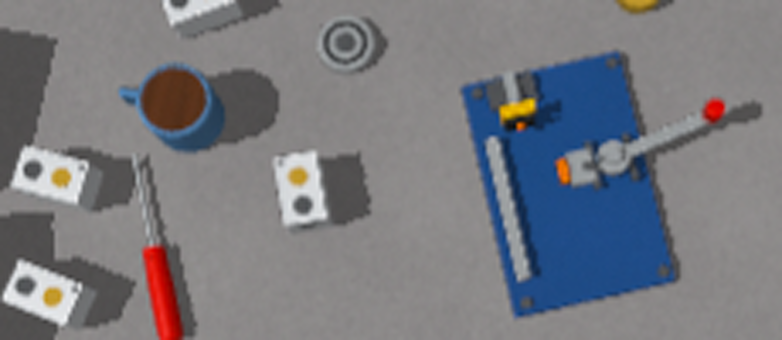

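View pics/cs.png

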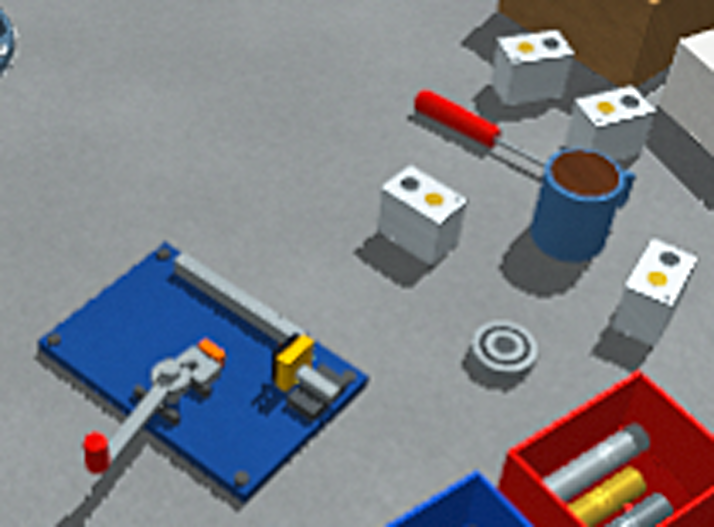

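Candidates in the top view: (259,190) r=0.62 m, (183,221) r=0.69, (186,186) r=0.77, (228,133) r=0.85. The one at (259,190) is nearest the base, so it is the valve block; the crops show it standing clear of the others, and the lever open. Next I measure block and fixture precisely.

```bash
cat >> h.py <<'E'
def masks(im):
    h=cv2.cvtColor(im,cv2.COLOR_BGR2HSV)
    return h
def big(m,pt=None):
    cs,_=cv2.findContours(m,cv2.RETR_EXTERNAL,cv2.CHAIN_APPROX_NONE)
    if pt is not None: cs=[c for c in cs if cv2.pointPolygonTest(c,pt,True)>-8 and cv2.contourArea(c)>8]
    return max(cs,key=cv2.contourArea)
def rect(n,c,z):
    P=onz(n,cv2.convexHull(c).reshape(-1,2).astype(float),z)[:,:2]
    return cv2.minAreaRect((P*1000).astype(np.float32))
E
python3 - <<'E'
from h import *
for n,fp,bp in(("top",(338,210),(262,190)),("scene",(285,225),(372,177))):
    im=cv2.imread(f"pics/{n}0.png");h=masks(im)
    m=cv2.inRange(h,(100,120,40),(125,255,255)); m=cv2.morphologyEx(m,cv2.MORPH_CLOSE,np.ones((5,5)))
    c=big(m,fp); r=rect(n,c,.015); print(n,"fix",r,"\n",cv2.boxPoints(r), cv2.boundingRect(c))
    # plug-filled white top
    for th in(215,230):
        m=cv2.inRange(im,(th,th,th),(255,255,255));m=cv2.morphologyEx(m,cv2.MORPH_CLOSE,np.ones((9,9)))
        c=big(m,bp); r=rect(n,c,.06);print("blk",th,r)
    m=cv2.inRange(h,(0,180,90),(6,255,255))|cv2.inRange(h,(174,180,90),(180,255,255))
    for q in cv2.findContours(m,cv2.RETR_EXTERNAL,cv2.CHAIN_APPROX_NONE)[0]:
        if cv2.contourArea(q)>6: print("red",cv2.boundingRect(q))
print(im[177,372],cv2.imread("pics/top0.png")[180:200,257])
E
```

```text
top fix ((571.9345092773438, 12.48779296875), (248.17320251464844, 168.234375), 14.497322082519531) 
 [[ 430.7415   62.8634]
 [ 472.8564 -100.0142]
 [ 713.1276  -37.8879]
 [ 671.0127  124.9898]] (306, 151, 62, 77)
blk 215 ((552.3157348632812, 279.99310302734375), (64.00028228759766, 32.5347785949707), 11.746779441833496)Traceback (most recent call last):
  File "<stdin>", line 9, in <module>
  File "h.py", line 27, in big
    return max(cs,key=cv2.contourArea)
ValueError: max() iterable argument is empty
```

```bash
python3 - <<'E'
from h import *
for n,fp,bp in(("top",(338,210),(259,190)),("scene",(285,225),(374,180))):
    im=cv2.imread(f"pics/{n}0.png");h=masks(im);g=cv2.cvtColor(im,cv2.COLOR_BGR2GRAY)
    x,y=bp; print(g[y-16:y+26:2,x-14:x+18:2])
    U=4; G=cv2.resize(g,None,fx=U,fy=U,interpolation=cv2.INTER_CUBIC)
    H=cv2.cvtColor(cv2.resize(im,None,fx=U,fy=U,interpolation=cv2.INTER_CUBIC),cv2.COLOR_BGR2HSV)
    up=lambda c:((c.reshape(-1,2)+.5)/U-.5)
    for th in(185,200,215):
        m=cv2.morphologyEx(cv2.inRange(G,th,255),cv2.MORPH_CLOSE,np.ones((25,25)))
        try: c=big(m,(x*U,y*U)); print(n,th,rect(n,up(c).reshape(-1,1,2).astype(np.float32),.06))
        except Exception as e: print(e)
    for v in(60,90,120):
        m=cv2.inRange(H,(100,120,v),(125,255,255)); m=cv2.morphologyEx(m,cv2.MORPH_CLOSE,np.ones((15,15)))
        c=big(m,(fp[0]*U,fp[1]*U)); r=rect(n,up(c).reshape(-1,1,2).astype(np.float32),.015); print(n,v,r)
E
```

```text
[[ 78 133 131 131 135 134 136 134 137 135 132 135 135 134 135 135]
 [134 134 135 135 136 135 134 132 135 135 134 134 136 135 134 137]
 [131 132 133 134 134 135 134 131 134 136 137 136 136 134 134 136]
 [135 136 133 135 115 177 200 192 213 154 135 134 115 108 109  88]
 [133 133 134 186 187 219 217 218 220 135  80  80  81  77  78  79]
 [134 132 134 204 212 206 177 196 219 176  84  79  80  80  78  79]
 [135 135 134 202 216 164 151 150 211 224  89  81  79  81  80  80]
 [136 135 134 176 214 182 152 168 217 218  89  79  79  80  80  82]
 [136 135 135 142 215 217 213 216 217 217 116  79  80  81  79  79]
 [133 135 133 125 216 216 193 168 211 217 144  80  80  79  80  81]
 [137 135 138 135 208 217  94  83 124 217 134  82  77  79  79  79]
 [138 136 136 134 202 217  97  84 148 217 176  84  78  79  79  79]
 [139 136 137 136 203 216 200 183 214 220 218  88  79  78  81  80]
 [139 138 141 137 179 193 169 172 132 107 112  99  77  77 115 137]
 [139 137 138 136 135 120 115 102 108 122 128 132 135 133 136 135]
 [140 139 139 136 135 137 135 134 134 134 133 134 134 133 134 134]
 [140 139 138 138 137 136 13
[... 2337 characters left out ...]
2 154 154 150 149 150 150 148]]
scene 185 ((551.3677978515625, 286.9782409667969), (72.33549499511719, 46.677764892578125), 11.985979080200195)
scene 200 ((551.493408203125, 286.6603698730469), (71.1984634399414, 44.997215270996094), 11.824525833129883)
scene 215 ((551.910888671875, 286.61651611328125), (70.3255615234375, 43.91782760620117), 11.552528381347656)
scene 60 ((576.2660522460938, 12.922477722167969), (253.70126342773438, 175.8802947998047), 14.714058876037598)
scene 90 ((574.8842163085938, 12.567108154296875), (250.82049560546875, 175.8992156982422), 14.699458122253418)
scene 120 ((573.3759155273438, 15.051795959472656), (249.3704071044922, 168.42955017089844), 14.280529022216797)
```

Emit:
{"op": "send_rows", "data": {
  "fingers": [-1,-1,-1,-1,-1,-1,-1,-1,-1,-1,-1,-1,-1,-1,-1,-1,-1,-1,-1,-1],
  "slide": [
    [0,0,0],
    [0,0,0],
    [-0.035,0,0.023],
    [-0.035,0,0.023],
    [-0.035,0,0.023],
    [-0.035,0,0.023],
    [-0.035,0,0.023],
    [-0.035,0,0.023],
    [-0.035,0,0.023],
    [-0.035,0,0.023],
    [-0.035,0,0.023],
    [-0.035,0,0.023],
    [-0.035,0,0.023],
    [-0.035,0,0.023],
    [-0.035,0,0.023],
    [-0.035,0,0.023],
    [-0.035,0,0.023],
    [-0.035,0,0.023],
    [-0.035,0,0.023],
    [-0.035,0,0.023]
  ],
  "twist": [0.097,0.097,0,0,0,0,0,0,0,0,0,0,0,0,0,0,0,0,0,0]
}}

```text
clock: 2.1
eef_pos: [0.5004, 0.1735, 0.2634]
tcp_rot: [[0.205, -0.0, 0.979], [-0.979, -0.0, 0.205], [0.0, -1.0, -0.0]]
force: [1.2, -0.3, 1.8]
grip_width: 0.0883
```

```bash
cat >> h.py <<'E'
FO=np.array([.5688,.0487]);FA=np.radians(14.45)
def tofix(p): c,s=np.cos(FA),np.sin(FA);d=np.array(p[:2])-FO;return np.array([c*d[0]+s*d[1],-s*d[0]+c*d[1]])*1000
def fromfix(f): c,s=np.cos(FA),np.sin(FA);f=np.array(f)/1000;return FO+np.array([c*f[0]-s*f[1],s*f[0]+c*f[1]])
def st():
    o=monitor.get_obs();R=np.array(o["tcp_rot"]);print("t",o["clock"],"p",o["eef_pos"],"zyaw",np.degrees(np.arctan2(R[1,2],R[0,2])),"y",R[:,1],"fix",tofix(o["eef_pos"]),"z mm",o["eef_pos"][2]*1000)
    print("F tool",R.T@o["force"],"w",o["grip_width"],"q",o["joint_pos"]);return o,R
def go(xyz,yawdeg):
    o,R=st();tw=-(np.radians(yawdeg)-np.arctan2(R[1,2],R[0,2]))
    a=np.radians(yawdeg);z=np.array([np.cos(a),np.sin(a),0]);y=np.array([0,0,-1.]);x=np.cross(y,z)
    d=np.array(xyz)-o["eef_pos"];print("twist first",tw,"slide after twist mm",np.array([x@d,y@d,z@d])*1000)
E
python3 -c "
from h import *
go([.552,.285,.15],11.8)"
```

```text
t 2.1 p [0.5004 0.1735 0.2634] zyaw 11.812737904078489 y [-0.0005 -0.0002 -1.    ] fix [-35.0448 137.919 ] z mm 263.3563691217634
F tool [ 0.5192 -1.8199  1.1672] w 0.0883234307693321 q [ 0.1095  0.08    1.7204 -0.0001  1.3416  1.4742]
twist first 0.0002223183659728345 slide after twist mm [-98.5906 113.3564  73.2614]
```

Emit:
{"op": "send_rows", "data": {
  "fingers": [-1,-1,-1,-1,-1,-1,-1,-1,-1,-1],
  "slide": [
    [-0.033,0,0.0244],
    [-0.033,0,0.0244],
    [-0.0326,0,0.0244],
    [0,0.04,0],
    [0,0.04,0],
    [0,0.04,0],
    [0,0.04,0],
    [0,0.03,0],
    [0,0.022,0],
    [0,0,0]
  ],
  "twist": [0,0,0,0,0,0,0,0,0,0]
}}

```text
clock: 3.1
eef_pos: [0.5487, 0.2821, 0.0474]
tcp_rot: [[0.204, -0.008, 0.979], [-0.979, -0.002, 0.204], [0.001, -1.0, -0.008]]
force: [-1.5, -0.2, -0.5]
grip_width: 0.0881
```

```bash
python3 -c "
from h import *
go([.552,.285,.051],11.8)
a=read_camera('scene');cv2.imwrite('pics/g1.png',cv2.resize(a[100:260,290:490],None,fx=3.5,fy=3.5))"
```

```text
t 3.1 p [0.5487 0.2821 0.0474] zyaw 11.786162052011349 y [-0.0078 -0.0023 -1.    ] fix [ 38.7563 231.0541] z mm 47.425212119053135
F tool [-0.1089  0.5203 -1.5365] w 0.08814516357466723 q [ 0.2828  0.5415  1.6133 -0.0001  0.9949  1.648 ]
twist first -0.00024151775412170617 slide after twist mm [-2.143  -3.5748  3.8453]
```

View pics/g1.png

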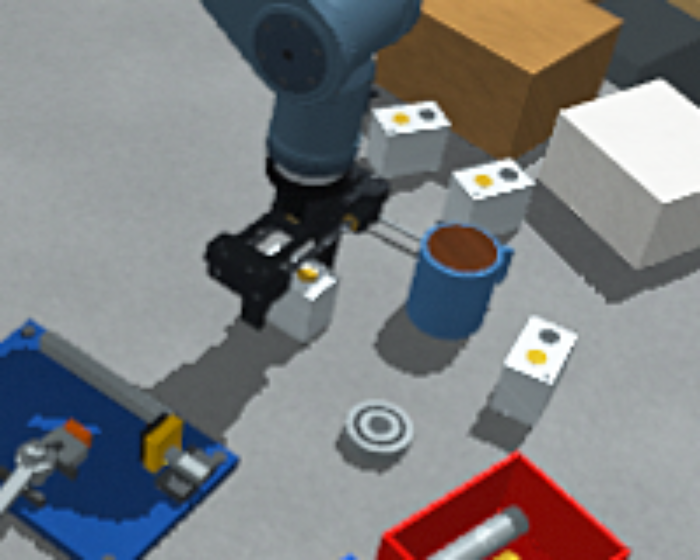

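The fingers straddle the block (crop pixel about (305,300)), and the bystanders are clear. Let it settle before closing.

Emit:
{"op": "send_rows", "data": {
  "fingers": [-1,-1,-1],
  "slide": [
    [0,0,0],
    [0,0,0],
    [0,0,0]
  ],
  "twist": [0,0,0]
}}

```text
clock: 3.45
eef_pos: [0.5529, 0.2835, 0.0535]
tcp_rot: [[0.204, 0.003, 0.979], [-0.979, 0.001, 0.204], [-0.0, -1.0, 0.003]]
force: [0.0, 0.7, 0.4]
grip_width: 0.0881
```

Emit:
{"op": "send_rows", "data": {
  "fingers": [-1,-1,1,1,1,1,1,1,1,1,1,1],
  "slide": [
    [-0.001,0.001,-0.001],
    [0,0,0],
    [0,0,0],
    [0,0,0],
    [0,0,0],
    [0,0,0],
    [0,0,0],
    [0,0,0],
    [0,0,0],
    [0,0,0],
    [0,0,0],
    [0,0,0]
  ],
  "twist": [0,0,0,0,0,0,0,0,0,0,0,0]
}}

```text
clock: 4.65
eef_pos: [0.5506, 0.2842, 0.0507]
tcp_rot: [[0.204, 0.0, 0.979], [-0.979, 0.0, 0.204], [-0.0, -1.0, 0.0]]
force: [-0.1, 3.1, -0.3]
grip_width: 0.0438
```

```bash
python3 -c "
from h import *
o,R=st();f=fromfix([-35,-1.5]);print(f)
go([o['eef_pos'][0],o['eef_pos'][1],.16],14.45);go([f[0],f[1],.16],14.45)"
```

```text
t 4.65 p [0.5506 0.2842 0.0507] zyaw 11.795621452362228 y [ 0.0001  0.0004 -1.    ] fix [ 41.1582 232.5474] z mm 50.7297975838246
F tool [-3.0356  0.3469  0.5585] w 0.043776092238151015 q [0.285  0.5368 1.6121 0.0004 0.9925 1.6497]
[0.5353 0.0385]
t 4.65 p [0.5506 0.2842 0.0507] zyaw 11.795621452362228 y [ 0.0001  0.0004 -1.    ] fix [ 41.1582 232.5474] z mm 50.7297975838246
F tool [-3.0356  0.3469  0.5585] w 0.043776092238151015 q [0.285  0.5368 1.6121 0.0004 0.9925 1.6497]
twist first -0.04632764525058425 slide after twist mm [   0.     -109.2702    0.    ]
t 4.65 p [0.5506 0.2842 0.0507] zyaw 11.795621452362228 y [ 0.0001  0.0004 -1.    ] fix [ 41.1582 232.5474] z mm 50.7297975838246
F tool [-3.0356  0.3469  0.5585] w 0.043776092238151015 q [0.285  0.5368 1.6121 0.0004 0.9925 1.6497]
twist first -0.04632764525058425 slide after twist mm [ 234.0474 -109.2702  -76.1582]
```

Emit:
{"op": "send_rows", "data": {
  "fingers": [1,1,1,1,1,1,1,1,1,1,1,1,1,1,1,1],
  "slide": [
    [0,-0.015,0],
    [0,-0.03,0],
    [0,-0.03,0],
    [0,-0.03,0],
    [0,-0.005,0],
    [0.029,0,-0.0095],
    [0.029,0,-0.0095],
    [0.029,0,-0.0095],
    [0.029,0,-0.0095],
    [0.029,0,-0.0095],
    [0.029,0,-0.0095],
    [0.029,0,-0.0095],
    [0.02,0,-0.0095],
    [0.011,0,0],
    [0,0,0],
    [0,0,0]
  ],
  "twist": [0,0,0,0,-0.046,0,0,0,0,0,0,0,0,0,0,0]
}}

```text
clock: 6.25
eef_pos: [0.5353, 0.0386, 0.1608]
tcp_rot: [[0.249, -0.0, 0.969], [-0.969, 0.0, 0.249], [-0.0, -1.0, -0.0]]
force: [-0.2, 0.0, -6.4]
grip_width: 0.0442
```

```bash
python3 -c "
from h import *
f=fromfix([-35,-1.5])
go([f[0],f[1],.0665],14.45)
a=read_camera('scene');b=read_camera('top');cv2.imwrite('pics/hs.png',a);cv2.imwrite('pics/ht.png',b)
a=cv2.resize(a[130:280,240:380],None,fx=3.3,fy=3.3);b=cv2.resize(b[130:240,285:400],None,fx=3,fy=3)
o=np.zeros((495,a.shape[1]+b.shape[1],3),np.uint8);o[:a.shape[0],:a.shape[1]]=a;o[:b.shape[0],a.shape[1]:]=b
cv2.imwrite('pics/h1.png',o)"
```

```text
t 6.25 p [0.5353 0.0386 0.1608] zyaw 14.40065583779741 y [-0.0004  0.0003 -1.    ] fix [-34.9485  -1.3805] z mm 160.75402764283984
F tool [-0.0768  6.3545 -0.1596] w 0.04416583934488745 q [-0.1494  0.2142  1.7916  0.0003  1.1362  1.17  ]
twist first -0.0008612180970732908 slide after twist mm [ 0.1195 94.254  -0.0515]
```

View pics/h1.png

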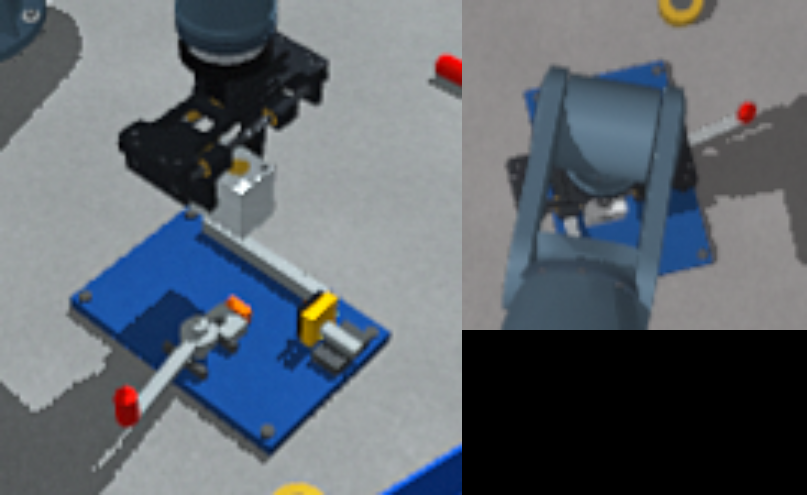

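The block is held upright over the channel; in the left panel it sits at about (245,195) and the open lever's knob at (125,405). Lower to just inside the channel while watching the forces.

Emit:
{"op": "send_rows", "data": {
  "fingers": [1,1,1,1,1,1,1,1],
  "slide": [
    [0,0.02,0],
    [0,0.02,0],
    [0,0.02,0],
    [0,0.01,0],
    [0,0.005,0],
    [0,0.005,0],
    [0,0,0],
    [0,0,0]
  ],
  "twist": [0,0,0,0,0,0,0,0]
}}

```text
clock: 7.15
eef_pos: [0.5359, 0.0383, 0.0814]
tcp_rot: [[0.249, 0.001, 0.968], [-0.968, -0.0, 0.249], [0.0, -1.0, 0.001]]
force: [0.4, -0.2, -5.9]
grip_width: 0.0436
```

```bash
python3 -c "
from h import *
st()
a=read_camera('scene')
# expected block underside corners & fixture features
z=monitor.get_obs()['eef_pos'][2]-.0507
a=cv2.resize(a[150:270,250:370],None,fx=5,fy=5,interpolation=cv2.INTER_CUBIC)
def P(f,zz):
    u=proj('scene',[[*fromfix(f),zz]])[0];return tuple(int(v) for v in ((u-[250,150])*5+2))
for f,zz,c in [((-130,50),.015,(0,255,0)),((120,50),.015,(0,255,0)),((120,-120),.015,(0,255,0)),((-130,-120),.015,(0,255,0)),((-95,25),.033,(0,255,255)),((55,25),.033,(0,255,255)),((5,-85),.045,(255,0,255)),((0,20.5),z,(255,255,0)),((0,-23.5),z,(255,255,0)),((-70,-23.5),z,(255,255,0))]:
    cv2.circle(a,P(f,zz),3,c,-1)
cv2.imwrite('pics/d1.png',a)"
```

```text
t 7.15 p [0.5359 0.0383 0.0814] zyaw 14.431151823880311 y [ 0.0011 -0.0002 -1.    ] fix [-34.4376  -1.8379] z mm 81.393814700415
F tool [0.2879 5.8879 0.3389] w 0.043571718477996284 q [-0.1497  0.3383  1.8267  0.      0.9754  1.1693]
```

View pics/d1.png

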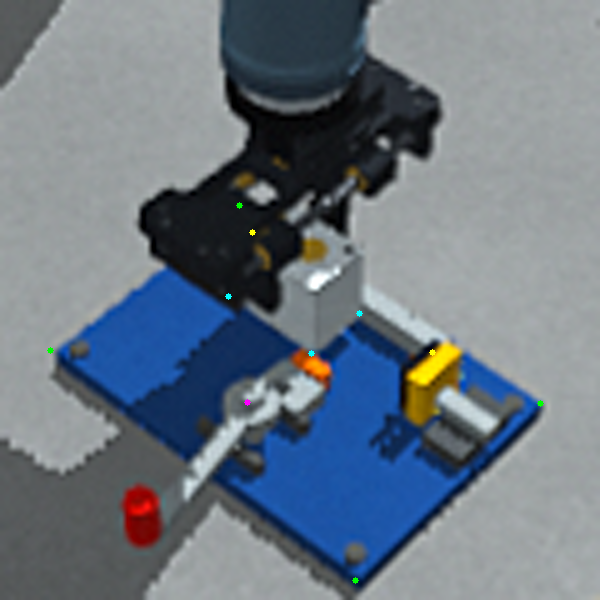

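Predicted points and picture agree within about 5 enlarged pixels (~3 mm), with the same shift for plate (51,350) and block corner (311,353). So the block is centred between rail and shoe (orange at (312,368)). I'll set it down slowly.

Emit:
{"op": "send_rows", "data": {
  "fingers": [1,1,1,1,1,1,1],
  "slide": [
    [0,0.005,0],
    [0,0.005,0],
    [0,0.003,0],
    [0,0.001,0],
    [0,0,0],
    [0,0,0],
    [0,0,0]
  ],
  "twist": [0,0,0,0,0,0,0]
}}

```text
clock: 7.9
eef_pos: [0.5355, 0.0383, 0.0669]
tcp_rot: [[0.249, 0.0, 0.968], [-0.968, -0.0, 0.249], [0.0, -1.0, 0.0]]
force: [-0.5, -0.6, -7.1]
grip_width: 0.0439
```

Emit:
{"op": "send_rows", "data": {
  "fingers": [1,1,1],
  "slide": [
    [0,0.001,0],
    [0,0,0],
    [0,0,0]
  ],
  "twist": [0,0,0]
}}

```text
clock: 8.2
eef_pos: [0.5354, 0.0383, 0.0657]
tcp_rot: [[0.249, 0.0, 0.968], [-0.968, -0.0, 0.249], [0.0, -1.0, 0.0]]
force: [1.4, -0.6, -6.2]
grip_width: 0.0439
```

Emit:
{"op": "send_rows", "data": {
  "fingers": [1,1,1],
  "slide": [
    [0,0.0005,0],
    [0,0,0],
    [0,0,0]
  ],
  "twist": [0,0,0]
}}

```text
clock: 8.5
eef_pos: [0.5354, 0.0384, 0.0657]
tcp_rot: [[0.249, 0.0, 0.968], [-0.968, -0.0, 0.249], [0.0, -1.0, 0.0]]
force: [-3.5, 0.6, 2.5]
grip_width: 0.0438
```

Emit:
{"op": "send_rows", "data": {
  "fingers": [1,1,1],
  "slide": [
    [0,0.0005,0],
    [0,0,0],
    [0,0,0]
  ],
  "twist": [0,0,0]
}}

```text
clock: 8.8
eef_pos: [0.5354, 0.0384, 0.0657]
tcp_rot: [[0.249, -0.0, 0.968], [-0.968, -0.0, 0.249], [0.0, -1.0, -0.0]]
force: [-6.8, 0.4, 8.2]
grip_width: 0.0438
```

Emit:
{"op": "send_rows", "data": {
  "fingers": [1,1,1],
  "slide": [
    [0,-0.0007,0],
    [0,0,0.002],
    [0,0,0]
  ],
  "twist": [0,0,0]
}}

```text
clock: 9.1
eef_pos: [0.5372, 0.0387, 0.0657]
tcp_rot: [[0.249, -0.0, 0.968], [-0.968, -0.0, 0.249], [0.0, -1.0, -0.001]]
force: [-5.4, -0.2, 4.6]
grip_width: 0.0437
```

```bash
python3 -c "
from h import *
st()"
```

```text
t 9.1 p [0.5372 0.0387 0.0657] zyaw 14.429458998560147 y [-0.0005 -0.0003 -1.    ] fix [-33.0478  -1.8059] z mm 65.69280561584547
F tool [-1.1988 -4.563  -5.2948] w 0.04369712753326764 q [-0.1484  0.3691  1.8255 -0.0004  0.9474  1.1708]
```

Emit:
{"op": "send_rows", "data": {
  "fingers": [1,1,1,1,1,1,1,1,1,1,1],
  "slide": [
    [0,-0.0007,0],
    [0,0,0.003],
    [0,0,0.003],
    [0,0,0.003],
    [0,0,0.003],
    [0,0,0.003],
    [0,0,0.003],
    [0,0,0.002],
    [0,0,0.001],
    [0,0,0],
    [0,0,0]
  ],
  "twist": [0,0,0,0,0,0,0,0,0,0,0]
}}

```text
clock: 10.2
eef_pos: [0.5575, 0.0441, 0.066]
tcp_rot: [[0.249, -0.0, 0.968], [-0.968, 0.0, 0.249], [-0.0, -1.0, -0.0]]
force: [-0.3, -0.7, -6.8]
grip_width: 0.0438
```

```bash
python3 -c "
from h import *
st()"
```

```text
t 10.2 p [0.5575 0.0441 0.066 ] zyaw 14.428335140658827 y [-0.0003  0.     -1.    ] fix [-12.0941  -1.6597] z mm 66.04289051061139
F tool [ 0.588   6.7701 -0.4937] w 0.04377168152119693 q [-0.1333  0.4054  1.772  -0.      0.9644  1.1857]
```

```bash
python3 -c "
from h import *
im=cv2.imread('pics/top0.png');H=masks(im)[150:185,305:345]
for nm,lo,hi in(('yel',(22,150,100),(32,255,255)),('org',(8,150,100),(19,255,255))):
    ys,xs=np.nonzero(cv2.inRange(H,lo,hi));ys+=150;xs+=305
    for z in (.045,.058): print(nm,z,len(xs),[tofix(p).round(1) for p in onz('top',[(xs[ys==ys.max()].mean(),ys.max()+.5),(xs[ys==ys.min()].mean(),ys.min()-.5)],z)])
"
```

```text
yel 0.045 41 [array([65.2, 14.3]), array([ 84. , -15.2])]
yel 0.058 41 [array([62.4, 14.9]), array([ 81.1, -14.3])]
org 0.045 13 [array([  3.5, -32. ]), array([61.7, -1. ])]
org 0.058 13 [array([  1.2, -31. ]), array([58.9, -0.2])]
```

Emit:
{"op": "send_rows", "data": {
  "fingers": [1,1,1,1,1,1,1,1],
  "slide": [
    [0,0,0.001],
    [0,0,0.001],
    [0,0,0.001],
    [0,0,0.001],
    [0,0,0.001],
    [0,0,0.001],
    [0,0,0],
    [0,0,0]
  ],
  "twist": [0,0,0,0,0,0,0,0]
}}

```text
clock: 11.0
eef_pos: [0.5634, 0.0456, 0.0661]
tcp_rot: [[0.249, -0.0, 0.968], [-0.968, 0.0, 0.249], [-0.0, -1.0, -0.0]]
force: [-1.2, -0.2, -6.9]
grip_width: 0.0439
```

Emit:
{"op": "send_rows", "data": {
  "fingers": [1,1,1,1,1,1,1,1,1,1],
  "slide": [
    [0,0,0.002],
    [0,0,0.002],
    [0,0,0.002],
    [0,0,0.002],
    [0,0,0.002],
    [0,0,0.001],
    [0,0,0.001],
    [0,0,0.001],
    [0,0,0],
    [0,0,0]
  ],
  "twist": [0,0,0,0,0,0,0,0,0,0]
}}

```text
clock: 12.0
eef_pos: [0.576, 0.0488, 0.0661]
tcp_rot: [[0.249, -0.0, 0.968], [-0.968, 0.0, 0.249], [-0.0, -1.0, -0.0]]
force: [0.5, -1.2, -6.8]
grip_width: 0.0439
```

Emit:
{"op": "send_rows", "data": {
  "fingers": [1,1,1,1],
  "slide": [
    [0,0,0.001],
    [0,0,0.001],
    [0,0,0],
    [0,0,0]
  ],
  "twist": [0,0,0,0]
}}

```text
clock: 12.4
eef_pos: [0.578, 0.0493, 0.0661]
tcp_rot: [[0.249, -0.0, 0.968], [-0.968, 0.0, 0.249], [-0.0, -1.0, -0.0]]
force: [-0.9, 0.1, -5.8]
grip_width: 0.0437
```

Emit:
{"op": "send_rows", "data": {
  "fingers": [1,1,1,1],
  "slide": [
    [0,0,0.001],
    [0,0,0.001],
    [0,0,0],
    [0,0,0]
  ],
  "twist": [0,0,0,0]
}}

```text
clock: 12.8
eef_pos: [0.58, 0.0498, 0.0661]
tcp_rot: [[0.249, 0.0, 0.968], [-0.968, 0.0, 0.249], [-0.0, -1.0, 0.0]]
force: [0.1, 0.3, -6.6]
grip_width: 0.0435
```

Emit:
{"op": "send_rows", "data": {
  "fingers": [1,1,1,1],
  "slide": [
    [0,0,0.001],
    [0,0,0.001],
    [0,0,0],
    [0,0,0]
  ],
  "twist": [0,0,0,0]
}}

```text
clock: 13.2
eef_pos: [0.5819, 0.0503, 0.0661]
tcp_rot: [[0.249, -0.0, 0.968], [-0.968, 0.0, 0.249], [-0.0, -1.0, -0.0]]
force: [0.6, -1.1, -6.9]
grip_width: 0.0435
```

Emit:
{"op": "send_rows", "data": {
  "fingers": [1,1,1,1],
  "slide": [
    [0,0,0.001],
    [0,0,0.0005],
    [0,0,0],
    [0,0,0]
  ],
  "twist": [0,0,0,0]
}}

```text
clock: 13.6
eef_pos: [0.5833, 0.0507, 0.0661]
tcp_rot: [[0.249, -0.0, 0.968], [-0.968, -0.0, 0.249], [-0.0, -1.0, -0.0]]
force: [0.6, -0.3, -6.6]
grip_width: 0.0436
```

Emit:
{"op": "send_rows", "data": {
  "fingers": [1,1,1,1],
  "slide": [
    [0,0,0.001],
    [0,0,0.0005],
    [0,0,0],
    [0,0,0]
  ],
  "twist": [0,0,0,0]
}}

```text
clock: 14.0
eef_pos: [0.5848, 0.051, 0.0661]
tcp_rot: [[0.249, 0.0, 0.968], [-0.968, 0.0, 0.249], [0.0, -1.0, 0.0]]
force: [-0.3, -0.2, -7.8]
grip_width: 0.0438
```

Emit:
{"op": "send_rows", "data": {
  "fingers": [1,1,1,1],
  "slide": [
    [0,0,0.001],
    [0,0,0.0005],
    [0,0,0],
    [0,0,0]
  ],
  "twist": [0,0,0,0]
}}

```text
clock: 14.4
eef_pos: [0.5862, 0.0514, 0.0661]
tcp_rot: [[0.249, 0.0, 0.968], [-0.968, -0.0, 0.249], [0.0, -1.0, 0.0]]
force: [-0.2, 0.3, -6.1]
grip_width: 0.044
```

Emit:
{"op": "send_rows", "data": {
  "fingers": [1,1,1,1],
  "slide": [
    [0,0,0.001],
    [0,0,0.0005],
    [0,0,0],
    [0,0,0]
  ],
  "twist": [0,0,0,0]
}}

```text
clock: 14.8
eef_pos: [0.5877, 0.0518, 0.0661]
tcp_rot: [[0.249, -0.0, 0.968], [-0.968, 0.0, 0.249], [-0.0, -1.0, -0.0]]
force: [-0.4, -0.6, -6.6]
grip_width: 0.0438
```

Emit:
{"op": "send_rows", "data": {
  "fingers": [1,1,1,1],
  "slide": [
    [0,0,0.001],
    [0,0,0.0005],
    [0,0,0],
    [0,0,0]
  ],
  "twist": [0,0,0,0]
}}

```text
clock: 15.2
eef_pos: [0.5891, 0.0522, 0.0661]
tcp_rot: [[0.249, -0.0, 0.968], [-0.968, 0.0, 0.249], [-0.0, -1.0, -0.0]]
force: [-0.4, 0.3, -6.2]
grip_width: 0.0434
```

Emit:
{"op": "send_rows", "data": {
  "fingers": [1,1,1,1],
  "slide": [
    [0,0,0.001],
    [0,0,0.0005],
    [0,0,0],
    [0,0,0]
  ],
  "twist": [0,0,0,0]
}}

```text
clock: 15.6
eef_pos: [0.5906, 0.0525, 0.0661]
tcp_rot: [[0.249, 0.0, 0.968], [-0.968, -0.0, 0.249], [0.0, -1.0, -0.0]]
force: [0.6, 0.4, -6.4]
grip_width: 0.0437
```

Emit:
{"op": "send_rows", "data": {
  "fingers": [1,1,1,1],
  "slide": [
    [0,0,0.001],
    [0,0,0.0005],
    [0,0,0],
    [0,0,0]
  ],
  "twist": [0,0,0,0]
}}

```text
clock: 16.0
eef_pos: [0.592, 0.0529, 0.0661]
tcp_rot: [[0.249, -0.0, 0.968], [-0.968, 0.0, 0.249], [-0.0, -1.0, -0.0]]
force: [-1.0, 0.8, -6.2]
grip_width: 0.0437
```

Emit:
{"op": "send_rows", "data": {
  "fingers": [1,1,1,1],
  "slide": [
    [0,0,0.001],
    [0,0,0.0005],
    [0,0,0],
    [0,0,0]
  ],
  "twist": [0,0,0,0]
}}

```text
clock: 16.4
eef_pos: [0.5928, 0.0532, 0.066]
tcp_rot: [[0.249, -0.002, 0.968], [-0.968, -0.0, 0.249], [-0.0, -1.0, -0.002]]
force: [-4.0, -1.6, -3.9]
grip_width: 0.0437
```

```bash
python3 -c "
from h import *
st();a=read_camera('scene');cv2.imwrite('pics/s3.png',a);cv2.imwrite('pics/e1.png',cv2.resize(a[180:255,285:375],None,fx=8,fy=8,interpolation=cv2.INTER_CUBIC))"
```

```text
t 16.4 p [0.5928 0.0532 0.066 ] zyaw 14.434437220321659 y [-0.0017 -0.0002 -1.    ] fix [24.3578 -1.6657] z mm 65.95911600077531
F tool [ 0.5656  3.9055 -4.2812] w 0.04369934442203142 q [-0.1096  0.4705  1.6753 -0.0004  0.9974  1.2095]
```

View pics/e1.png

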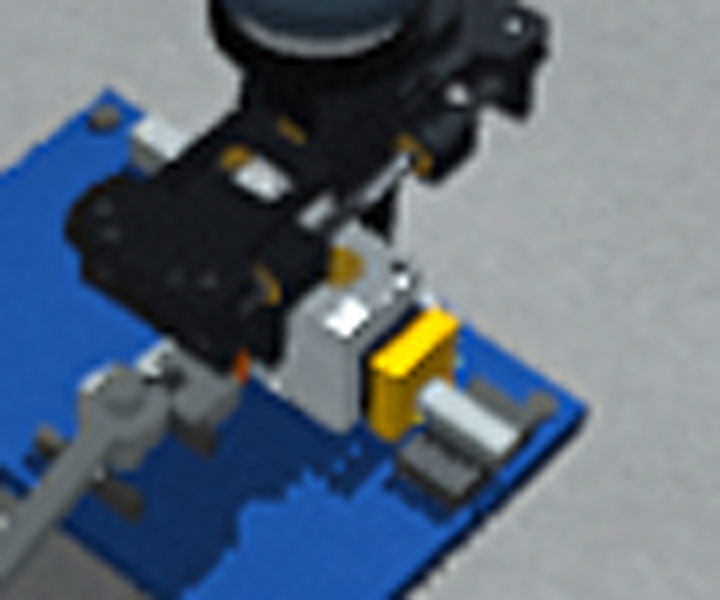

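Contact: 4.3 N along the channel, with the block face against the black pad at (365,370) in the crop. Next I lower it onto the bed and release with a partial opening.

Emit:
{"op": "send_rows", "data": {
  "fingers": [1,1,1],
  "slide": [
    [0,0.0004,0.0003],
    [0,0,0],
    [0,0,0]
  ],
  "twist": [0,0,0]
}}

```text
clock: 16.75
eef_pos: [0.5929, 0.0532, 0.0658]
tcp_rot: [[0.249, -0.002, 0.968], [-0.968, -0.0, 0.249], [-0.0, -1.0, -0.002]]
force: [-6.1, -1.2, -1.0]
grip_width: 0.0442
```

```bash
python3 -c "
from h import *
st()"
```

```text
t 16.75 p [0.5929 0.0532 0.0658] zyaw 14.439519369608696 y [-0.0022 -0.0003 -1.    ] fix [24.4627 -1.6463] z mm 65.77897278472294
F tool [-0.3959  1.0182 -6.2452] w 0.04421016619931364 q [-0.1094  0.4712  1.6747 -0.0007  0.9978  1.2097]
```

Emit:
{"op": "send_rows", "data": {
  "fingers": [-0.3,-0.3,-0.3,-0.3,-0.3,-0.3],
  "slide": [
    [0,0,0],
    [0,0,0],
    [0,0,0],
    [0,0,0],
    [0,0,0],
    [0,0,0]
  ],
  "twist": [0,0,0,0,0,0]
}}

```text
clock: 17.35
eef_pos: [0.5939, 0.0534, 0.0658]
tcp_rot: [[0.249, 0.0, 0.968], [-0.968, 0.0, 0.249], [0.0, -1.0, 0.0]]
force: [-0.1, -0.7, -0.1]
grip_width: 0.0572
```

```bash
python3 -c "
from h import *
st()"
```

```text
t 17.35 p [0.5939 0.0534 0.0658] zyaw 14.425117373166705 y [ 0.0003  0.     -1.    ] fix [25.4877 -1.7342] z mm 65.79668481687771
F tool [ 0.6686  0.0566 -0.2397] w 0.05718169212676227 q [-0.1092  0.4717  1.6739  0.0001  0.9957  1.2097]
```

Emit:
{"op": "send_rows", "data": {
  "fingers": [-0.3,-0.3,-0.3,-0.3,-0.3,-0.3,-0.3,-0.3],
  "slide": [
    [0,-0.01,0],
    [0,-0.02,0],
    [0,-0.03,0],
    [0,-0.03,0],
    [0,-0.03,0],
    [0,-0.02,0],
    [0,0,-0.04],
    [0,0,-0.04]
  ],
  "twist": [0,0,0,0,0,0,0,0]
}}

```text
clock: 18.15
eef_pos: [0.5164, 0.0332, 0.2073]
tcp_rot: [[0.25, 0.003, 0.968], [-0.968, -0.001, 0.25], [0.001, -1.0, 0.003]]
force: [-0.9, -0.2, 0.1]
grip_width: 0.0571
```

```bash
python3 -c "
from h import *
st();a=read_camera('scene');b=read_camera('top');cv2.imwrite('pics/s4.png',a);cv2.imwrite('pics/t4.png',b)
A=cv2.resize(a[185:270,260:365],None,fx=7,fy=7,interpolation=cv2.INTER_CUBIC);cv2.imwrite('pics/e2.png',A)
H=masks(a);m=cv2.inRange(H,(0,180,60),(6,255,255))|cv2.inRange(H,(174,180,60),(180,255,255))
c=big(m,(277,252));print(cv2.boundingRect(c))
H=masks(b);m=cv2.inRange(H,(0,180,60),(6,255,255))|cv2.inRange(H,(174,180,60),(180,255,255))
try: c=big(m,(380,167));print(cv2.boundingRect(c))
except Exception as e: print(e)
for z in (.06,.079): pass
# expected knob top vs lever angle
for th in (0,.05,.1,.15):
    f=[5+110*np.sin(.2-th),-85-110*np.cos(.2-th)];w=[*fromfix(f),.079];print(th,np.round(f,1),proj('scene',w),proj('top',w))
"
```

```text
t 18.15 p [0.5164 0.0332 0.2073] zyaw 14.471438326513068 y [ 0.0028 -0.0005 -1.    ] fix [-54.6542  -1.9152] z mm 207.3010625529484
F tool [-0.0605 -0.0812 -0.8831] w 0.05706097060590067 q [-0.1654  0.1101  1.8072 -0.0001  1.2214  1.1528]
(275, 247, 7, 12)
(377, 165, 6, 6)
0 [  26.9 -192.8] [[277.3022 249.7884]] [[379.564  165.7058]]
0.05 [  21.4 -193.8] [[275.6344 248.9019]] [[380.2239 167.1527]]
0.1 [  16.  -194.5] [[274.0345 247.9493]] [[380.8101 168.6301]]
0.15 [  10.5 -194.9] [[272.5069 246.9338]] [[381.3211 170.1341]]
```

View pics/e2.png

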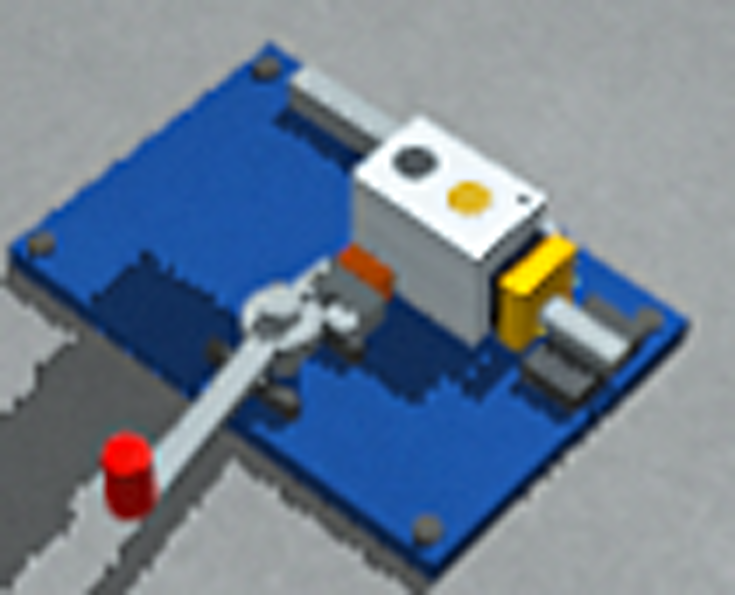

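The block stands in the channel against the dark pad (crop (490,300)), no pin or gap showing. The lever is open: knob top in the crop at (127,455), i.e. about 0–0.05 rad. Next, the approach to the +x side of the knob with closed fingers.

```bash
python3 -c "
from h import *
f=fromfix([52.5,-188.3]);print(f)
go([f[0],f[1],.207],14.45+10.5)"
```

```text
[ 0.6666 -0.1205]
t 18.25 p [0.5115 0.0335 0.205 ] zyaw 14.41356860769426 y [-0.0045  0.0003 -1.    ] fix [-59.2487  -0.4542] z mm 204.98888366812398
F tool [-0.1479  0.4721  0.0417] w 0.05726549258587072 q [-0.1663  0.1069  1.8159 -0.0005  1.2233  1.1531]
twist first -0.18389541920622549 slide after twist mm [205.0649  -2.0111  75.6453]
```

Emit:
{"op": "send_rows", "data": {
  "fingers": [1,1,1,1,1,1,1,1,1,1,1],
  "slide": [
    [0,0,0],
    [0,0,0],
    [0.03,0,0.0105],
    [0.03,0,0.0105],
    [0.03,0,0.0105],
    [0.03,0,0.0105],
    [0.03,0,0.0105],
    [0.03,0,0.0105],
    [0.025,0,0.009],
    [0,0,0],
    [0,0,0]
  ],
  "twist": [-0.09,-0.094,0,0,0,0,0,0,0,0,0]
}}

```text
clock: 19.35
eef_pos: [0.6682, -0.1222, 0.2057]
tcp_rot: [[0.422, -0.0, 0.907], [-0.907, 0.0, 0.422], [-0.0, -1.0, -0.0]]
force: [0.1, 0.0, 0.2]
grip_width: 0.0004
```

```bash
python3 -c "
from h import *
f=fromfix([52.5,-188.3])
go([f[0],f[1],.077],14.45+10.5)
a=read_camera('scene');b=read_camera('top')
for n,im,p in(('scene',a,(277,252)),('top',b,(380,167))):
    H=masks(im);m=cv2.inRange(H,(0,180,60),(6,255,255))|cv2.inRange(H,(174,180,60),(180,255,255))
    try: print(n,cv2.boundingRect(big(m,p)))
    except Exception as e: print(n,'hidden')
"
```

```text
t 19.35 p [ 0.6682 -0.1222  0.2057] zyaw 24.929419715792303 y [-0.0002  0.0004 -1.    ] fix [  53.6322 -190.2752] z mm 205.7195669703096
F tool [ 0.0451 -0.2176  0.1352] w 0.00041464716822409126 q [-0.3552  0.4576  1.372   0.0003  1.3123  0.7804]
twist first -0.00035919372042053643 slide after twist mm [ -2.1484 128.7196  -0.7533]
scene (275, 247, 7, 12)
top hidden
```

Descend beside the knob, then creep toward it.

Emit:
{"op": "send_rows", "data": {
  "fingers": [1,1,1,1,1,1,1,1],
  "slide": [
    [-0.002,0.02,0],
    [0,0.03,0],
    [0,0.03,0],
    [0,0.03,0],
    [0,0.012,0],
    [0,0.007,0],
    [0,0,0],
    [0,0,0]
  ],
  "twist": [0,0,0,0,0,0,0,0]
}}

```text
clock: 20.25
eef_pos: [0.6682, -0.1204, 0.0785]
tcp_rot: [[0.422, 0.002, 0.906], [-0.906, -0.001, 0.422], [0.002, -1.0, 0.002]]
force: [1.0, 0.1, 1.1]
grip_width: 0.0008
```

Emit:
{"op": "send_rows", "data": {
  "fingers": [1,1,1,1,1,1],
  "slide": [
    [0,0,-0.003],
    [0,0,-0.003],
    [0,0,-0.002],
    [0,0,0],
    [0,0,0],
    [0,0,0]
  ],
  "twist": [0,0,0,0,0,0]
}}

```text
clock: 20.85
eef_pos: [0.6601, -0.1236, 0.0768]
tcp_rot: [[0.422, 0.0, 0.907], [-0.907, -0.0, 0.422], [0.0, -1.0, 0.0]]
force: [0.1, 0.0, 0.1]
grip_width: 0.0009
```

```bash
python3 -c "
from h import *
st();a=read_camera('scene');cv2.imwrite('pics/s5.png',a);cv2.imwrite('pics/e3.png',cv2.resize(a[190:280,240:350],None,fx=6,fy=6,interpolation=cv2.INTER_CUBIC))"
```

```text
t 20.85 p [ 0.6601 -0.1236  0.0768] zyaw 24.965714395450863 y [ 0.0001 -0.     -1.    ] fix [  45.3692 -189.6357] z mm 76.76668790842959
F tool [-0.0083 -0.0704  0.0861] w 0.0009283470112912126 q [-0.3615  0.5919  1.4598  0.      1.0898  0.7736]
```

View pics/e3.png

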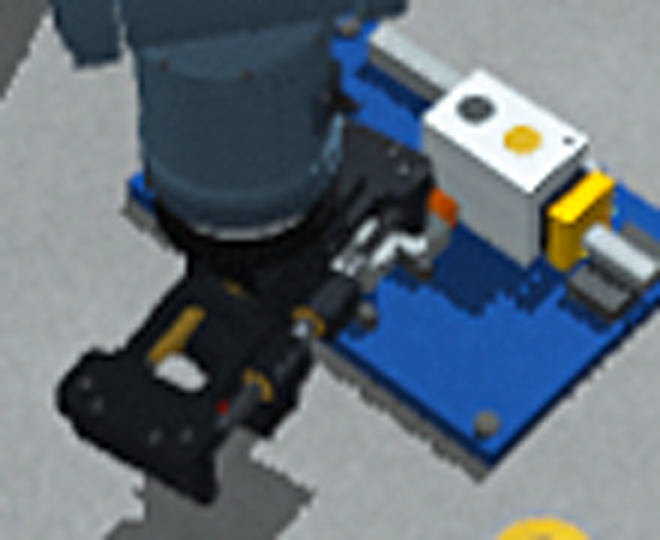

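The fingers (crop (255,385)) are down on the +x side of the red knob (222,405), and the block is unchanged. Creep to contact.

Emit:
{"op": "send_rows", "data": {
  "fingers": [1,1,1,1],
  "slide": [
    [0,0,-0.002],
    [0,0,-0.002],
    [0,0,0],
    [0,0,0]
  ],
  "twist": [0,0,0,0]
}}

```text
clock: 21.3
eef_pos: [0.6565, -0.1254, 0.0769]
tcp_rot: [[0.422, 0.001, 0.907], [-0.907, -0.0, 0.422], [0.0, -1.0, 0.0]]
force: [2.4, -0.1, -0.1]
grip_width: 0.0006
```

```bash
python3 -c "
from h import *
st()"
```

```text
t 21.3 p [ 0.6565 -0.1254  0.0769] zyaw 24.96531975810851 y [ 0.0005 -0.0002 -1.    ] fix [  41.5372 -190.4523] z mm 76.85255510718584
F tool [1.0955 0.1178 2.1309] w 0.0005811274814211314 q [-0.3659  0.5858  1.4693  0.      1.086   0.7692]
```

Contact at θ≈0.04 with about 2 N. Now I swing along the arc (per 0.05 rad: +0.7 mm x, −5.5 mm z).

Emit:
{"op": "send_rows", "data": {
  "fingers": [1,1,1,1,1,1],
  "slide": [
    [0.0007,0,-0.0055],
    [0.0007,0,-0.0055],
    [0.0007,0,-0.0055],
    [0.0007,0,-0.0055],
    [0,0,0],
    [0,0,0]
  ],
  "twist": [0.05,0.05,0.05,0.05,0,0]
}}

```text
clock: 21.9
eef_pos: [0.637, -0.1356, 0.0768]
tcp_rot: [[0.235, 0.0, 0.972], [-0.972, 0.0, 0.235], [0.0, -1.0, 0.0]]
force: [2.2, 0.5, -1.2]
grip_width: 0.0004
```

```bash
cat >> h.py <<'E'
def lev():
    o,R=st();p=tofix(o["eef_pos"])-[5,-85];y=np.arctan2(R[1,2],R[0,2])-FA
    d=np.array([np.sin(y),-np.cos(y)]);z=np.array([np.cos(y),np.sin(y)])
    k=p-19*z; print("face theta",.2-y,"r",p@d,p@z,"knob R",np.hypot(*k),"theta",.2-np.arctan2(k[0],-k[1]) if k[0]>-200 else 0)
E
python3 -c "
from h import *
lev()"
```

```text
t 21.9 p [ 0.637  -0.1356  0.0768] zyaw 13.577754651344582 y [ 0.0004  0.     -1.    ] fix [  20.0795 -195.512 ] z mm 76.78895332263525
F tool [0.0348 1.1674 2.2128] w 0.0003941601865648231 q [-0.3917  0.5545  1.5187  0.0002  1.0681  0.9421]
face theta 0.2152235532192429 r 110.26959446686917 16.760063869871917 knob R 110.2923423350635 theta 0.23553403073298515
```

Tracking well with a 2 N contact. Continue.

Emit:
{"op": "send_rows", "data": {
  "fingers": [1,1,1,1,1,1,1,1,1,1],
  "slide": [
    [0.0007,0,-0.0055],
    [0.0007,0,-0.0055],
    [0.0007,0,-0.0055],
    [0.0007,0,-0.0055],
    [0.0007,0,-0.0055],
    [0.0007,0,-0.0055],
    [0.0007,0,-0.0055],
    [0.0007,0,-0.0055],
    [0,0,0],
    [0,0,0]
  ],
  "twist": [0.05,0.05,0.05,0.05,0.05,0.05,0.05,0.05,0,0]
}}

```text
clock: 22.9
eef_pos: [0.5945, -0.144, 0.0769]
tcp_rot: [[-0.162, 0.002, 0.987], [-0.987, -0.001, -0.162], [0.0, -1.0, 0.002]]
force: [4.7, 0.3, -4.3]
grip_width: 0.0007
```

```bash
python3 -c "
from h import *
lev()"
```

```text
t 22.9 p [ 0.5945 -0.144   0.0769] zyaw -9.337179979549514 y [ 0.002  -0.0006 -1.    ] fix [ -23.2403 -193.0049] z mm 76.86577000318863
F tool [-1.1063  4.2682  4.5693] w 0.0006822467807848398 q [-0.4316  0.4812  1.6312  0.0004  1.0271  1.302 ]
face theta 0.6151646104076165 r 110.22031844585455 17.72150593103867 knob R 110.22773310465 theta 0.626763531118637
```

Emit:
{"op": "send_rows", "data": {
  "fingers": [1,1,1,1,1,1,1,1,1,1],
  "slide": [
    [0.0007,0,-0.0055],
    [0.0007,0,-0.0055],
    [0.0007,0,-0.0055],
    [0.0007,0,-0.0055],
    [0.0007,0,-0.0055],
    [0.0007,0,-0.0055],
    [0.0007,0,-0.0055],
    [0.0007,0,-0.0055],
    [0,0,0],
    [0,0,0]
  ],
  "twist": [0.05,0.05,0.05,0.05,0.05,0.05,0.05,0.05,0,0]
}}

```text
clock: 23.9
eef_pos: [0.5514, -0.1354, 0.0769]
tcp_rot: [[-0.534, 0.002, 0.846], [-0.846, -0.002, -0.534], [0.0, -1.0, 0.003]]
force: [4.6, -3.4, -4.4]
grip_width: -0.0
```

```bash
python3 -c "
from h import *
lev()"
```

```text
t 23.9 p [ 0.5514 -0.1354  0.0769] zyaw -32.2472757039396 y [ 0.002  -0.0018 -1.    ] fix [ -62.8148 -173.9528] z mm 76.94234037352997
F tool [0.4739 4.4071 5.6756] w -2.5185081560775817e-05 q [-0.4494  0.4012  1.7494 -0.0009  0.9884  1.6847]
face theta 1.0150212127452987 r 110.36004291516076 18.22355901570237 knob R 110.36277421684461 theta 1.0220566229648582
```

Emit:
{"op": "send_rows", "data": {
  "fingers": [1,1,1,1,1,1,1,1],
  "slide": [
    [0.0007,0,-0.0055],
    [0.0007,0,-0.0055],
    [0.0007,0,-0.0055],
    [0.0007,0,-0.0055],
    [0.0007,0,-0.0055],
    [0.0007,0,-0.0055],
    [0,0,0],
    [0,0,0]
  ],
  "twist": [0.05,0.05,0.05,0.05,0.05,0.05,0,0]
}}

```text
clock: 24.7
eef_pos: [0.5226, -0.1173, 0.0769]
tcp_rot: [[-0.759, -0.0, 0.651], [-0.651, -0.001, -0.759], [0.0, -1.0, 0.0]]
force: [0.9, -3.3, 0.0]
grip_width: 0.0005
```

```bash
python3 -c "
from h import *
lev()"
```

```text
t 24.7 p [ 0.5226 -0.1173  0.0769] zyaw -49.3956380800714 y [-0.0001 -0.0006 -1.    ] fix [ -86.186 -149.185] z mm 76.85495259228529
F tool [ 1.4957 -0.0036  3.0641] w 0.0005381664820253909 q [-0.4422  0.3436  1.8315 -0.0007  0.9664  1.9911]
face theta 1.314316597533917 r 110.14161486129103 17.419106448428586 knob R 110.15295978172517 theta 1.3286688930173394
```

Emit:
{"op": "send_rows", "data": {
  "fingers": [1,1,1,1],
  "slide": [
    [0.0007,0,-0.0055],
    [0.0007,0,-0.0055],
    [0,0,0],
    [0,0,0]
  ],
  "twist": [0.05,0.05,0,0]
}}

```text
clock: 25.1
eef_pos: [0.5146, -0.1091, 0.0768]
tcp_rot: [[-0.82, -0.0, 0.572], [-0.572, 0.0, -0.82], [-0.0, -1.0, -0.0]]
force: [-0.4, -0.8, 0.2]
grip_width: 0.0005
```

```bash
python3 -c "
from h import *
lev()"
```

```text
t 25.1 p [ 0.5146 -0.1091  0.0768] zyaw -55.115038155677375 y [-0.0001  0.0004 -1.    ] fix [ -91.8907 -139.2664] z mm 76.79523947788708
F tool [ 0.8115 -0.1568  0.4037] w 0.0004997415439017338 q [-0.4349  0.3261  1.8558  0.0003  0.9599  2.0976]
face theta 1.4141389600920538 r 109.74007408468518 17.022534966762876 knob R 109.7578891381839 theta 1.4321565444740605
```

Emit:
{"op": "send_rows", "data": {
  "fingers": [1,1,1,1],
  "slide": [
    [0.0007,0,-0.0055],
    [0.0007,0,-0.0055],
    [0,0,0],
    [0,0,0]
  ],
  "twist": [0.05,0.05,0,0]
}}

```text
clock: 25.5
eef_pos: [0.5073, -0.1007, 0.0767]
tcp_rot: [[-0.873, -0.0, 0.487], [-0.487, 0.0, -0.873], [-0.0, -1.0, -0.0]]
force: [0.5, -0.9, 1.2]
grip_width: 0.0004
```

```bash
python3 -c "
from h import *
lev()
for n in('scene','top'):
    im=read_camera(n);H=masks(im);m=cv2.inRange(H,(0,180,60),(6,255,255))|cv2.inRange(H,(174,180,60),(180,255,255))
    w=[[*fromfix([5+110*np.sin(.2-t),-85-110*np.cos(.2-t)]),.079] for t in (1.45,1.53,1.83)]
    print(n,proj(n,w).round(1).tolist(),[cv2.boundingRect(c) for c in cv2.findContours(m,0,1)[0] if 3<cv2.contourArea(c)<120])
    cv2.imwrite(f'pics/{n}6.png',im)
"
```

```text
t 25.5 p [ 0.5073 -0.1007  0.0767] zyaw -60.83520960325579 y [-0.0001  0.0003 -1.    ] fix [ -96.7855 -129.2904] z mm 76.68631267171554
F tool [-0.0315 -1.1618  1.045 ] w 0.00042486197190564804 q [-0.4258  0.31    1.8782  0.0003  0.9537  2.2066]
face theta 1.5139747856308674 r 109.69725400576054 16.983458225779682 knob R 109.71578727389931 theta 1.5323555071042307
scene [[264.8, 211.0], [266.4, 209.0], [273.7, 202.4]] [(156, 255, 21, 13), (274, 202, 5, 4)]
top [[367.7, 206.1], [365.4, 207.3], [356.2, 210.4]] [(451, 219, 9, 15)]
```

The scene shows red at (276,204), matching θ = 1.83, so the lever has snapped over. Back off and rise.

Emit:
{"op": "send_rows", "data": {
  "fingers": [1,1,1,1,1,1,1,1,1,1],
  "slide": [
    [0,0,0.015],
    [0,0,0.02],
    [0,-0.03,0],
    [0,-0.04,0],
    [0,-0.04,0],
    [0.04,0,0],
    [0.04,0,0],
    [0.04,0,0],
    [0.04,0,0],
    [0,0,0]
  ],
  "twist": [0,0,0,0,0,0,0,0,0,0]
}}

```text
clock: 26.6
eef_pos: [0.3817, -0.2116, 0.1869]
tcp_rot: [[-0.876, -0.001, 0.482], [-0.482, -0.001, -0.876], [0.001, -1.0, 0.0]]
force: [-0.2, 0.5, 0.0]
grip_width: 0.0007
```

```bash
python3 -c "
from h import *
st()
a=read_camera('scene');b=read_camera('top');cv2.imwrite('pics/s7.png',a);cv2.imwrite('pics/t7.png',b)
A=cv2.resize(a[180:265,255:360],None,fx=7,fy=7,interpolation=cv2.INTER_CUBIC);cv2.imwrite('pics/e7.png',A)
n='scene'
H=masks(a);m=cv2.inRange(H,(0,180,60),(6,255,255))|cv2.inRange(H,(174,180,60),(180,255,255))
print([cv2.boundingRect(c) for c in cv2.findContours(m,0,1)[0] if 3<cv2.contourArea(c)<120])
for n,im,bp in(('scene',cv2.imread('pics/s4.png'),None),('scene',a,None),('top',b,None)):
    G=cv2.resize(cv2.cvtColor(im,6),None,fx=4,fy=4,interpolation=2)
    u=proj(n,[[*fromfix([25.5,0]),.075]])[0]
    m=cv2.morphologyEx(cv2.inRange(G,200,255),cv2.MORPH_CLOSE,np.ones((25,25)))
    try:
        c=big(m,tuple(float(v) for v in u*4)); r=rect(n,((c+.5)/4-.5).astype(np.float32),.075);print(n,tofix(np.array(r[0])/1000),r)
    except Exception as e: print(n,e)
"
```

```text
t 26.6 p [ 0.3817 -0.2116  0.1869] zyaw -61.187949868428035 y [-0.0008 -0.0009 -1.    ] fix [-246.0831 -205.3725] z mm 186.93865252446307
F tool [-0.0523 -0.0412 -0.5334] w 0.0006955119866066813 q [-0.7786 -0.0483  2.0158 -0.0013  1.174   1.8606]
[(156, 255, 21, 13), (272, 201, 6, 11)]
scene [55.9845 -1.5195] ((623.3926391601562, 61.198692321777344), (157.60191345214844, 47.20929718017578), 12.844320297241211)
scene [57.3833  2.2234] ((623.813232421875, 65.1722412109375), (157.9838409423828, 51.249290466308594), 8.780000686645508)
top [24.834   2.3389] ((592.2647705078125, 57.161842346191406), (68.01191711425781, 41.92782974243164), 14.445741653442383)
```

View pics/e7.png

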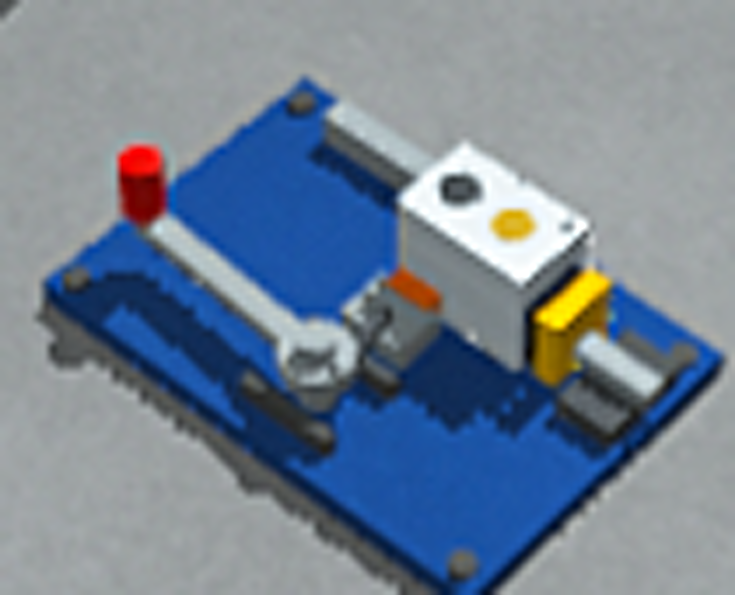

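The lever lies over along the channel (knob (140,185)), the shoe presses the block against the rail, and the block is by the pad. I'll check numerically that clamping did not shift the block along x.

```bash
python3 -c "
from h import *
U=8
for f,n in(('s4','scene'),('s7','scene'),('t4','top'),('t7','top')):
    im=cv2.resize(cv2.imread(f'pics/{f}.png'),None,fx=U,fy=U,interpolation=2)
    H=masks(im); u=proj(n,[[*fromfix([25.5,2]),.075]])[0]*U
    for v in(205,220):
        m=cv2.inRange(H,(0,0,v),(180,50,255)); m=cv2.morphologyEx(m,cv2.MORPH_OPEN,np.ones((17,17)));m=cv2.morphologyEx(m,cv2.MORPH_CLOSE,np.ones((57,57)))
        try:
            c=big(m,tuple(float(q) for q in u)); r=rect(n,((c+.5)/U-.5).astype(np.float32),.075);print(f,v,tofix(np.array(r[0])/1000),r[1:])
        except Exception as e: print(f,e)
a=cv2.imread('pics/s4.png');b=cv2.imread('pics/s7.png')
A=[cv2.resize(i[205:245,315:350],None,fx=11,fy=14,interpolation=cv2.INTER_NEAREST) for i in(a,b)]
cv2.imwrite('pics/e8.png',np.hstack(A))
H=[masks(i) for i in(a,b)]
for h in H:
    ys,xs=np.nonzero(cv2.inRange(h[200:245,310:350],(20,150,100),(33,255,255)));print('yellow',xs.mean()+310,ys.mean()+200,len(xs))
"
```

```text
s4 205 [24.5874 -1.1474] ((72.83759307861328, 45.67085266113281), 14.51193618774414)
s4 220 [25.3448 -1.5257] ((70.52044677734375, 44.628936767578125), 14.960009574890137)
s7 205 [24.9312  5.1555] ((73.07172393798828, 45.403263092041016), 14.591062545776367)
s7 220 [25.4814  5.0535] ((71.32144165039062, 44.27484130859375), 14.271395683288574)
t4 max() iterable argument is empty
t4 max() iterable argument is empty
t7 205 [25.249   2.2358] ((67.90949249267578, 42.125526428222656), 14.323710441589355)
t7 max() iterable argument is empty
yellow 334.2695652173913 223.6695652173913 115
yellow 334.5263157894737 223.62280701754386 114
```

View pics/e8.png

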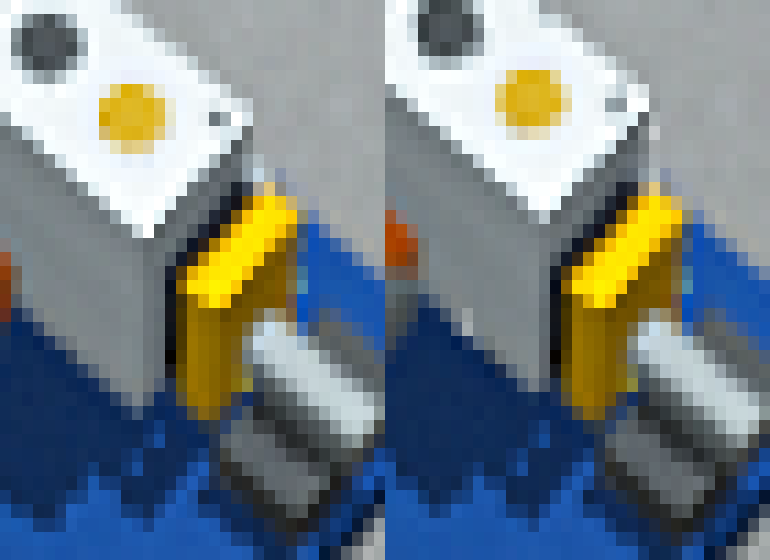

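```bash
python3 -c "
from h import *
st();robot.hand_in()"
```

```text
t 26.7 p [ 0.3844 -0.2104  0.1873] zyaw -61.11696441128695 y [ 0.0013 -0.0007 -1.    ] fix [-243.246  -204.9265] z mm 187.31782481279058
F tool [-0.88    0.195   0.1008] w 0.0004397783372589035 q [-0.7733 -0.0458  2.0126  0.0004  1.1733  1.864 ]
the job is handed in; nothing more can be done
```

The valve block is seated against the backstop and clamped, and I handed the job in at 26.7 s with the arm clear of everything.

**What I did**
- **Block:** I took the one nearest the base (0.62 m away) and set it down in the channel. I slid it back until the pad pushed back with about 4 N, rising to 6 N while lowering it onto the bed. I released it there, well under the 20 N ramming limit.
- **Lever:** I then swung it round its arc with closed fingers. The highest force I read was about 6 N along the push, and the push force fell away as it passed dead centre, near 1.45 rad. I then backed off.

**Last checks**
- **Lever:** the knob in the camera view matches the end of the swing at 1.83 rad, and it stayed there after the arm let go.
- **Block:** it is square to the channel within about half a degree. Its x position matches the one before clamping within 0.4 mm, and no gap to the pad can be seen.
- **Clamping shift:** the scene camera shows the block moving about 6 mm towards the rail; I expected about 4.5 mm. The two cameras put it 2 to 3 mm apart sideways, a calibration offset I had already seen in the first pictures.

I never saw the feeler pin directly, because the block hides it. That it is fully in is inferred from the push-back force and the lack of a visible gap.

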